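# Fit the shoulder pin into the bearing bush

## Robot

A 6-joint arm with a two-finger parallel gripper is mounted at the origin on the work surface. World frame = base frame: x ahead of the robot, y to its left, z up, the work surface at z = 0. Lengths are in m, angles in rad, forces in N, time in s.
With the tool pointing down it reaches from about 0.375 to 0.9 m from the base axis. Payload 3.1 kg.
Tool frame: the origin (TCP) lies between the finger pads; the fingertips stand 14 mm ahead of it and the grasp point (between the pads) lies 5 mm behind it; z points along the fingers, y is the direction in which the jaws open and shut (so a half turn about z gives the same grasp; the last joint's range is limited). The gripper opens to 85 mm and grips with 20 to 120 N. Pads are 22 mm wide; open, the fingers measure 114 mm over their backs; the gripper's body (76 mm by 85 mm) begins 54 mm behind the grasp point. The pads swing forward as they close: fully open they stand 13 mm farther back than shut.
Start: joints at [-0.178, 0.527, 1.433, -0, 1.181, -0.178], TCP at [0.625, 0, 0.245] pointing down, gripper open.
Joint ranges: [-3.08, 3.08], [-0.75, 2.2], [0.22, 2.44], [-1.43, 4.57], [0, 2.65], [-2.85, 2.85]. Speed limits (rad/s): [2.79, 2.79, 3.14, 3.14, 3.14, 3.14].

## Interface

Orientations are given as a 3x3 rotation matrix whose columns are the frame's x, y, z axes.
In Python, from bench import * gives the robot as it stands.
- The arm moves only by the tool apply_moves, never from a script. Its argument "moves" is a list that holds one entry, the list of rows, each a list of 6 numbers: the shift along the tool's x, y, z in cm, then the turn, a rotation vector about the tool's x, y, z in rad. A call has 1 to 10 rows; each row is the pose to reach, as a shift and turn from the pose commanded when the call began, along the tool's axes at that moment; what a row does not reach only later rows make up. A row lasts 1/10 s, in which the tool goes at most 50 mm and 8.59 degrees, less where a joint would pass 70% of its speed; a pose out of reach is approached as far as the arm can. A call with a gripper value outside its range is refused whole. "fingers" is the opening, from 0 (shut) to 1 (fully open), set as the call begins (left out, the last holds). The fingers move at their own pace and stop on an object; "newtons" is the grip in N (left out, the last holds). Time passes only in rows, so rows that repeat a pose let the fingers close. It gives the time, the measured TCP pose, the force and the opening at its end, in the units of the state.
- observe(): the state, without advancing time (a new reading comes with each control period).
- camera(name): name is "scene" or "side" or "wrist"; returns the picture (420x560x3 uint8, red, green, blue); there is no depth.
- camera_model(name): a dict with "vfov" (degrees; the focal length in pixels is half the picture's height over the tangent of half this angle, whatever the lens; pixels are square), "cx", "cy" (the principal point, pixels), "k1" (the pictures are not rectified: a ray, as slopes to the right and down, at radius r is drawn at 1 + k1 r^2 times it, then the intrinsics apply), "xyz" and "attitude" of the camera in the world; the wrist camera has in their place "hand_eye" (4x4, takes a point from camera to tool coordinates, whose origin is the TCP and whose axes are the flange's). Camera axes: x right, y up, looking along -z (the intrinsics and any distortion apply to the point x, -y, -z); pixel columns grow to the right and rows downward; lengths in m; the calibration is good to about 2 mm. A picture is of the moment at which its call begins: read the wrist's pose just before it. camera_model takes no time and is no camera call.
- finish_job(): hands the job in, once; it reports no verdict.
The state is a dict: "time": time; "joint_positions": joint angles; "qvel": joint speeds; "effort": joint torques, N m; "position": TCP position; "tcp_rot": TCP orientation; "force": force on the tool from outside, world axes, zero at the start; "torque": the same for the moment, N m; "width": opening from 0.0 (shut) to 1.0 (fully open).
Only numpy, scipy, OpenCV 4.12 (cv2) and the standard library are available. Lean on these libraries where they do the work, as an engineer would, in place of code of your own. Each camera call takes 0.05 s, during which the arm holds its last target.

## Task

Lift the square-headed shoulder pin out of the wooden stand and fit it into the off-centre bore of the brass bush on the bearing housing: hold it clearly tilted (10 degrees or more), start it with the lower edge of its foot in the bore, then straighten it up and slide it home in your grip, not dropped, until its collar sits flat on the bush, then let go. The fit is tight: feel your way in gently and never press or lever the pin against the bush or housing harder than 30 N. Leave the round-headed pin in the stand.

Things in the scene. Friction and masses are not known exactly. Their poses are not given: they have to be found in the camera images.
- pin_mid (a point): Centre of the square head of the square-headed shoulder pin (bare steel, about 370 g, z along its axis, up). Head 22 x 22 mm, flats facing its own x and y, 46 mm high (23 mm above and below this point). Below it a collar 34 mm in diameter, 6 mm thick, underside 29 mm below this point. Hangs by the collar in one hole of the stand, head up.
- pin_tip (a point): Centre of the flat foot of the square-headed pin, on its axis, 74 mm below the centre of the head; same axes. The plain round body between foot and collar is 24 mm in diameter and 45 mm long, the foot sharp-edged.
- round_mid (a point): The other pin, to be left alone: the same collar and body but a slimmer round head, 18 mm in diameter and 46 mm high. This point is the centre of its head. It hangs in the other hole of the stand.
- stand: Fixed wooden block, 80 (its x) x 180 (its y) x 52 mm high; origin at the centre of its underside, on the bench. Two through holes, 28 mm wide, 42 mm either side of the middle along its y. Either pin may be in either hole, collar on the block's top, foot 7 mm above the bench. Lift a pin straight up by 50 mm to clear.
- housing: Fixed cast grey bearing housing: base 170 x 150 x 12 mm, body 120 x 120 mm, 64 mm high; origin at the centre of its underside, on the bench, z up. In its middle an eccentric brass bush with a round flange 72 mm in diameter, its flat top 70 mm above the bench and an upright round bore 25 mm in diameter, 58 mm deep, sharp-edged.
- seat (a point): Middle of the housing and of the bush's flange, at the flange's top, 70 mm above the bench. NOT the bore's centre: the bush is eccentric, its bore's centre lies 7 mm to one side of this point, in any direction, since the bush was clamped at an arbitrary angle, differently each time. Find it by feel or by eye. The bush does not turn or yield under 30 N.
Things that resemble listed ones, but are neither listed nor needed, are in the scene too. Leave any black, pink or red look-alike of the part that bears pin_mid alone.

How it is judged:
On the way, in this order (a step that is already met when the one before it is completed fails the run):
1. the pin, tilted by more than 0.12 rad, has the lower edge of its foot in the bore (the foot's centre no higher than 0.5 mm above the flange) (angle between pin_tip's own z axis and vertical between 0.12 and 0.8 rad and z of pin_tip in the frame of seat below 0.0005 m and horizontal distance between pin_tip and seat below 0.02 m), for 0.1 s.
2. the pin, upright and still held in the fingers, has been slid in to within 4 mm of home (angle between pin_tip's own z axis and vertical below 0.06 rad and z of pin_tip in the frame of seat below -0.041 m and horizontal distance between pin_tip and seat below 0.009 m and contact force between the fingers and pin above 1 N), for 0.1 s.
At the end, for the whole second after the job is handed in: The square-headed pin stands in the bush's bore within 2 mm of fully home (45 mm deep, collar on the flange), upright within 0.05 rad, at rest and released; the round-headed pin still hangs upright in its own hole of the stand (moved less than 15 mm) (z of pin_tip in the frame of seat below -0.043 m and angle between pin_tip's own z axis and vertical below 0.05 rad and horizontal distance between pin_tip and seat below 0.009 m and linear speed of pin below 0.02 m/s and angle between round_mid's own z axis and vertical below 0.15 rad and distance of round_mid from where it was at the start of the episode below 0.015 m); the robot touches nothing.
It fails at once if the pin is pressed or levered against the housing or its bush harder than 30 N (contact force between pin and housing above 30 N).
It fails at once if the round-headed pin is lifted or knocked out of the stand (distance of round_mid from where it was at the start of the episode above 0.025 m).
It also fails if it takes over 58 s, if anything falls off the work surface, if the arm or the gripper's body presses on something with over 40 N, if the wrist force passes 120 N, or if a joint passes its speed limit or range.

## Working session

There is one attempt and no reset: what is moved stays moved. The work goes in short steps, Python scripts to look and compute and a tool call to move; the robot and the scene stay as the last step left them, time stands still between calls to the robot, and variables do not carry over. Pictures are saved under pics/ and viewed, and the job is handed in when it is done.

Besides the shell and the picture viewer there is one more tool, called after "Request:" in YAML: its name, and indented under it one key for each argument. apply_moves: Moves the arm, as the interface text tells. Its arguments: {"type":"object","properties":{"moves":{"type":"array"},"fingers":{"type":"number"},"newtons":{"type":"number"}},"required":["moves"]}

```bash
ls; mkdir -p pics; python3 - <<'E'
from bench import *
import cv2
s=observe()
print({k:(v if not hasattr(v,'round') else v) for k,v in s.items()})
for n in ["scene","side","wrist"]:
    im=camera(n); cv2.imwrite(f"pics/{n}0.png",im[:,:,::-1])
    print(n,camera_model(n))
E
```

```text
pics
{'time': 0.0, 'joint_positions': array([-1.78486517e-01,  5.28454792e-01,  1.43389350e+00, -4.97321676e-06,
        1.18141296e+00, -1.78493596e-01]), 'qvel': array([ 0.00057019,  0.002021  ,  0.00043178, -0.00320346,  0.00035189,
        0.00141303]), 'effort': array([ 2.50220628e-04, -4.42344439e+01, -1.78024775e+01, -2.06930472e-04,
        8.36740597e-03,  2.24214921e-05]), 'position': array([6.24314951e-01, 1.60156249e-04, 2.44343383e-01]), 'tcp_rot': array([[-8.56597976e-06,  9.99997721e-01, -2.13496318e-03],
       [ 9.99999928e-01,  9.37832353e-06,  3.80485723e-04],
       [ 3.80504878e-04, -2.13495976e-03, -9.99997649e-01]]), 'force': array([0.70988606, 0.72478171, 0.24518149]), 'torque': array([ 0.05195657, -0.01717604,  0.00100997]), 'width': 0.9996286822995789}
scene {'vfov': 42.62711029247725, 'cx': 279.48654251826406, 'cy': 205.2019217421244, 'k1': -0.061423658050161555, 'xyz': array([1.20028111, 0.55048875, 0.73270349]), 'attitude': array([[-0.59488335, -0.50887099,  0.62222513],
       [ 0.80380564, -0.37351188,  0.46301767],
       [-0.00320778,  0.77558958,  0.63122937]])}
side {'vfov': 50.623347183909644, 'cx': 279.51666374088046, 'cy': 209.47332092101854, 'k1': -0.042264160685520386, 'xyz': array([ 0.29882911, -0.30612772,  0.5721841 ]), 'attitude': array([[ 0.8251458 ,  0.40700561, -0.39176631],
       [-0.5649186 ,  0.5959272 , -0.57073439],
       [ 0.0011721 ,  0.69225516,  0.72165187]])}
wrist {'vfov': 68.29275738946622, 'cx': 276.9651139694704, 'cy': 210.0465896706778, 'k1': -0.04347150906776222, 'hand_eye': array([[-1.58654803e-03,  9.64497551e-01,  2.64087025e-01,
         6.60830497e-02],
       [ 9.99998740e-01,  1.51550560e-03,  4.72740340e-04,
        -2.95954063e-04],
       [ 5.57315338e-05,  2.64087442e-01, -9.64498740e-01,
        -1.29378778e-01],
       [ 0.00000000e+00,  0.00000000e+00,  0.00000000e+00,
         1.00000000e+00]])}
```

View pics/scene0.png

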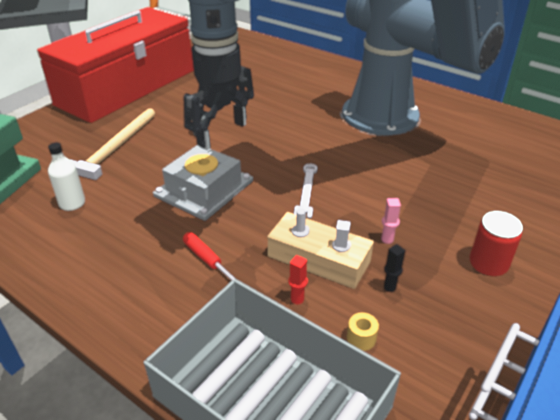

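View pics/side0.png

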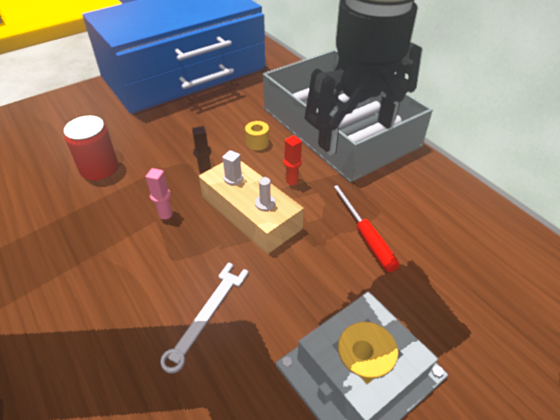

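View pics/wrist0.png

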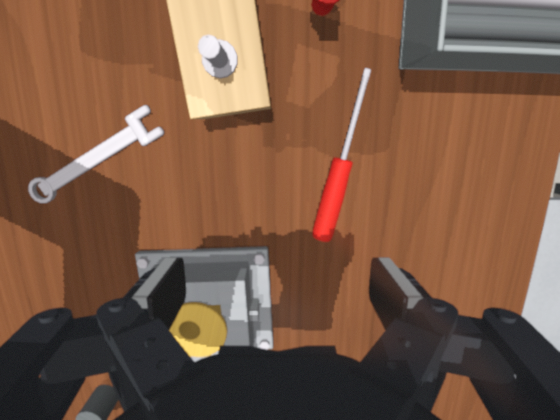

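The square-headed pin is at about scene (342,235) and side (232,167). Things it could be confused with:
- round pin: scene (301,221), side (265,193)
- black look-alike: scene (395,268), side (201,150)
- pink look-alike: scene (390,220), side (158,195)
- red look-alike: scene (298,280), side (292,160)

The bush is at side (368,350), with its bore near (362,350). Next I check close crops.

```bash
cat > h.py <<'E'
import numpy as np, cv2
from bench import *
def K(m):
    f=210/np.tan(np.radians(m['vfov'])/2); return f,m['cx'],m['cy'],m['k1']
def ray(m,uv,pose=None):
    f,cx,cy,k1=K(m); d=np.array([(uv[0]-cx)/f,(uv[1]-cy)/f]); s=d.copy()
    for _ in range(20): s=d/(1+k1*(s@s))
    v=np.array([s[0],-s[1],-1.0])
    if 'xyz' in m: o=np.array(m['xyz']);R=np.array(m['attitude'])
    else:
        p,Rt=pose; T=np.array(m['hand_eye']); o=p+Rt@T[:3,3]; R=Rt@T[:3,:3]
    v=R@v; return o,v/np.linalg.norm(v)
def onz(m,uv,z,pose=None):
    o,v=ray(m,uv,pose); return o+v*(z-o[2])/v[2]
def proj(m,P,pose=None):
    f,cx,cy,k1=K(m)
    if 'xyz' in m: o=np.array(m['xyz']);R=np.array(m['attitude'])
    else:
        p,Rt=pose; T=np.array(m['hand_eye']); o=p+Rt@T[:3,3]; R=Rt@T[:3,:3]
    c=R.T@(np.array(P)-o); s=np.array([c[0],-c[1]])/-c[2]; s=s*(1+k1*(s@s)); return np.array([cx+f*s[0],cy+f*s[1]])
def tri(rs):
    A=np.zeros((3,3));b=np.zeros(3)
    for o,v in rs:
        M=np.eye(3)-np.outer(v,v);A+=M;b+=M@o
    return np.linalg.solve(A,b)
def crop(src,dst,x0,y0,w,h,s):
    im=cv2.imread(src)[y0:y0+h,x0:x0+w]; cv2.imwrite(dst,cv2.resize(im,None,fx=s,fy=s,interpolation=cv2.INTER_CUBIC))
E
python3 - <<'E'
from h import *
crop("pics/side0.png","pics/c1.png",190,120,130,130,4)
crop("pics/scene0.png","pics/c2.png",255,180,130,110,5)
crop("pics/side0.png","pics/c3.png",270,285,190,135,4)
crop("pics/scene0.png","pics/c4.png",145,130,120,90,6)
a=cv2.imread("pics/c1.png");b=cv2.imread("pics/c2.png");
E
```

```text
(no output)
```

View pics/c1.png

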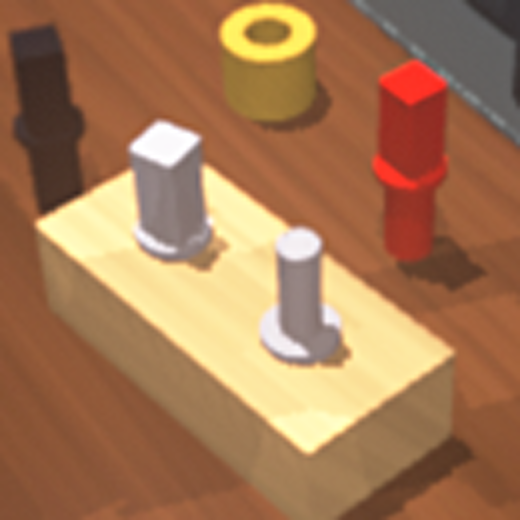

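View pics/c2.png

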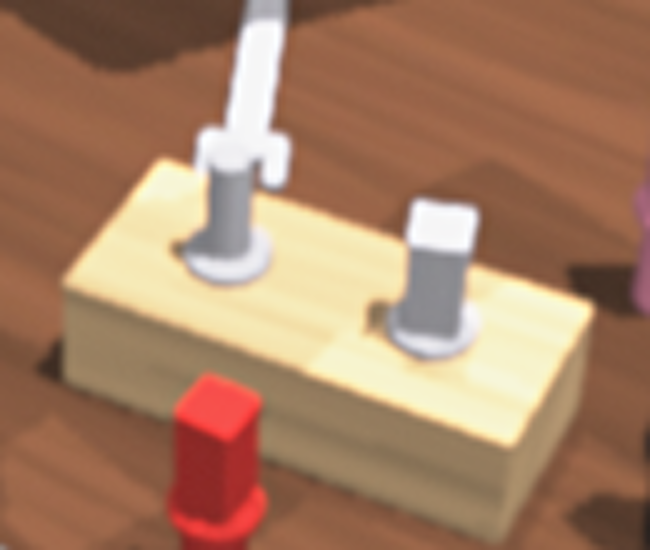

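View pics/c3.png

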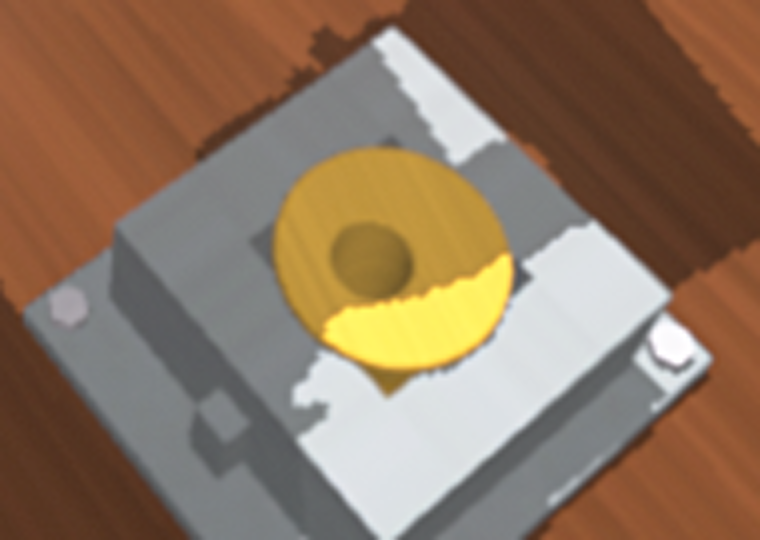

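View pics/c4.png

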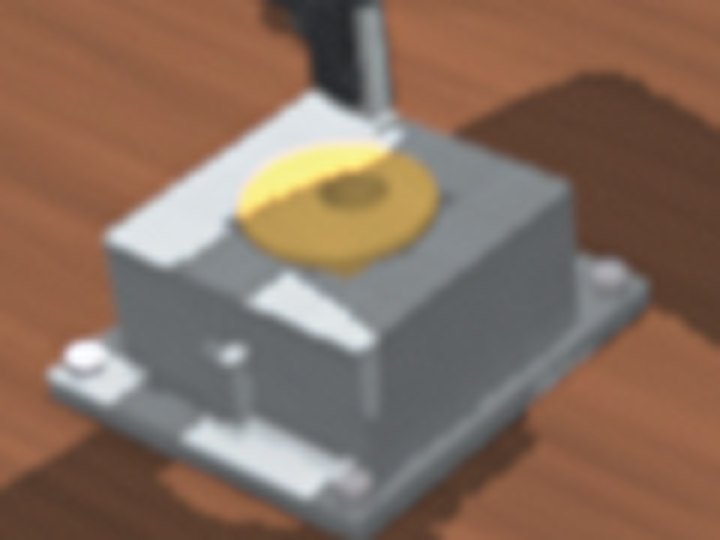

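The crops confirm it. The bare-steel square head has its top at side crop (166,143) and scene crop (443,227). The round pin is the slimmer one next to it. The flange and bore are clear in the side crop: flange centre about (393,258), bore centre about (371,260). Now I measure.

```bash
python3 - <<'E'
from h import *
ms={n:camera_model(n) for n in("side","scene","wrist")}
def un(pts,x0,y0,s): return (np.array(pts,float)+.5)/s-.5+[x0,y0]
cs=un([(163,121),(202,138),(170,165),(131,147)],190,120,4)
cc=un([(413,203),(478,206),(473,252),(407,249)],255,180,5)
for n,c in(("side",cs),("scene",cc)):
    P=np.array([onz(ms[n],u,0.104) for u in c]); print(n,"head",P.mean(0).round(4), [ (np.degrees(np.arctan2(*(P[(i+1)%4]-P[i])[1::-1])).round(1),np.linalg.norm(P[(i+1)%4]-P[i]).round(4)) for i in range(4)])
a=cs.mean(0);b=cc.mean(0); print("tri",tri([ray(ms["side"],a),ray(ms["scene"],b)]).round(4))
# round
print("round",tri([ray(ms["side"],un([(299,243)],190,120,4)[0]),ray(ms["scene"],un([(231,160)],255,180,5)[0])]).round(4), onz(ms["side"],un([(299,243)],190,120,4)[0],.104).round(4))
def circ(P):
    A=np.c_[2*P[:,:2],np.ones(len(P))]; x=np.linalg.lstsq(A,(P[:,:2]**2).sum(1),rcond=None)[0]; r=np.sqrt(x[2]+x[0]**2+x[1]**2)
    res=np.linalg.norm(P[:,:2]-x[:2],axis=1)-r; return x[:2],r,res
for n in("side","scene"):
    im=cv2.imread(f"pics/{n}0.png"); hsv=cv2.cvtColor(im,cv2.COLOR_BGR2HSV)
    m=cv2.inRange(hsv,(18,110,60),(35,255,255))
    box=(280,300,420,400) if n=="side" else (170,140,240,185)
    z=np.zeros_like(m); z[box[1]:box[3],box[0]:box[2]]=m[box[1]:box[3],box[0]:box[2]]
    c=max(cv2.findContours(z,cv2.RETR_EXTERNAL,cv2.CHAIN_APPROX_NONE)[0],key=cv2.contourArea)[:,0]
    P=np.array([onz(ms[n],u,.07) for u in c]); x,r,res=circ(P)
    for _ in range(3):
        k=abs(res)<.0015; x,r,_r=circ(P[k]); res=np.linalg.norm(P[:,:2]-x,axis=1)-r
    print(n,"flange",x.round(4),r.round(4),k.sum(),len(k))
e={"side":un([(332,255),(345,230),(370,221),(400,232),(413,262),(400,288),(375,299),(345,288)],270,285,4),
"scene":un([(320,188),(333,178),(355,173),(378,180),(388,190),(375,205),(352,210),(330,204)],145,130,6)}
for n in e:
    P=np.array([onz(ms[n],u,.07) for u in e[n]]); x,r,res=circ(P); print(n,"bore",x.round(4),r.round(4),(res*1000).round(1))
E
```

```text
side head [0.5573 0.2119 0.104 ] [(np.float64(-67.8), np.float64(0.0205)), (np.float64(-159.0), np.float64(0.0211)), (np.float64(111.4), np.float64(0.0205)), (np.float64(20.7), np.float64(0.0208))]
scene head [0.5586 0.2133 0.104 ] [(np.float64(122.2), np.float64(0.0232)), (np.float64(26.7), np.float64(0.025)), (np.float64(-57.7), np.float64(0.0231)), (np.float64(-153.0), np.float64(0.0251))]
tri [0.5577 0.2129 0.103 ]
round [0.5703 0.1307 0.1022] [0.569  0.1293 0.104 ]
side flange [ 0.5277 -0.1614] 0.0357 152 163
scene flange [ 0.5344 -0.1548] 0.0331 48 78
side bore [ 0.522  -0.1591] 0.0125 [-0.3 -0.5  0.1  0.6 -0.2 -0.7  0.3  0.6]
scene bore [ 0.5238 -0.1582] 0.0119 [ 0.7  0.2 -0.1 -1.   0.6  0.4 -0.1 -0.9]
```

Request:
apply_moves:
  moves:
    - [[4.2,-1.3,0,0,0,-0.08],[8.5,-2.6,0,0,0,-0.16],[13,-4,0,0,0,-0.24],[17,-5.3,0,0,0,-0.32],[20,-6.2,0,0,0,-0.38],[21.2,-6.6,0,0,0,-0.4],[21.2,-6.6,0,0,0,-0.4],[21.2,-6.6,0,0,0,-0.4]]
  fingers: 0.6

```text
time: 0.95
position: [0.5594, 0.2111, 0.2452]
tcp_rot: [[-0.389, 0.921, 0.0], [0.921, 0.389, -0.001], [-0.001, -0.0, -1.0]]
force: [-0.1, -0.3, -0.3]
width: 0.6
```

```bash
python3 - <<'E'
from h import *
s=observe(); print(s['time'],s['position'],s['tcp_rot'],s['width'])
im=camera("wrist")[:,:,::-1]; cv2.imwrite("pics/w1.png",im)
E
```

```text
0.95 [0.55943066 0.21112806 0.24516388] [[-3.88606405e-01  9.21403834e-01  1.94199872e-04]
 [ 9.21403406e-01  3.88606415e-01 -9.04134518e-04]
 [-9.08540327e-04 -1.72416041e-04 -9.99999572e-01]] 0.6002707538796328
```

View pics/w1.png

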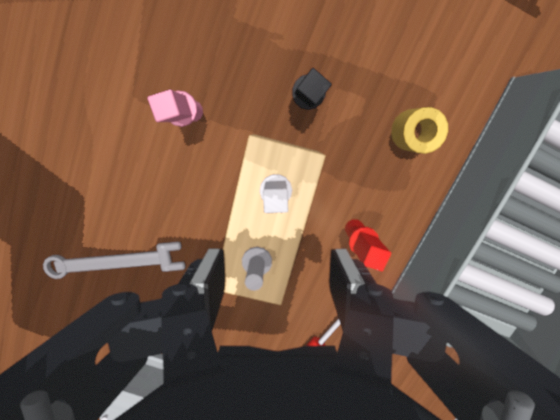

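```bash
python3 - <<'E'
from h import *
crop("pics/w1.png","pics/w1c.png",235,160,80,70,9)
E
```

```text
(no output)
```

View pics/w1c.png

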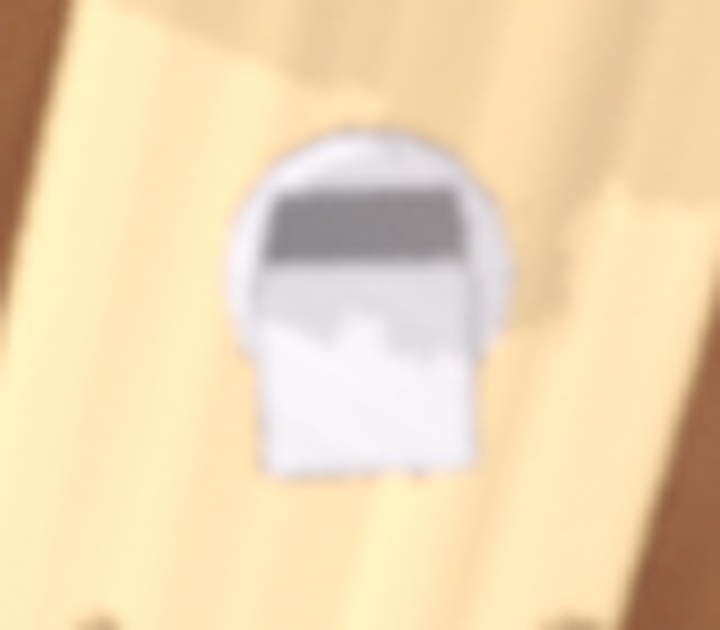

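```bash
python3 - <<'E'
from h import *
s=observe(); pose=(s['position'],s['tcp_rot']); m=camera_model("wrist")
c=(np.array([(260,263),(470,263),(475,466),(265,472)])+.5)/9-.5+[235,160]
P=np.array([onz(m,u,.104,pose) for u in c]); C=P.mean(0); print(C.round(4))
L=(P-pose[0])@pose[1]; print((L*1000).round(1), ((C-pose[0])@pose[1]*100).round(2))
for i in range(4):
    d=L[(i+1)%4]-L[i]; print(np.degrees(np.arctan2(d[1],d[0])).round(1),np.linalg.norm(d).round(4))
# collar check
c=(np.array([(370,300)])+.5)/9-.5+[235,160]
E
```

```text
[0.5573 0.2109 0.104 ]
[[ 11.8 -12.7 141.2]
 [ 11.8   8.1 141.2]
 [ -9.1   8.7 141.2]
 [ -9.6 -12.4 141.2]] [ 0.12 -0.21 14.12]
90.1 0.0208
178.2 0.0208
-91.6 0.0212
-0.6 0.0215
```

Request:
apply_moves:
  moves:
    - [[0.1,-0.2,3,0,0,-0.015],[0.1,-0.2,7,0,0,-0.015],[0.1,-0.2,11,0,0,-0.015],[0.1,-0.2,14,0,0,-0.015],[0.1,-0.2,16,0,0,-0.015],[0.1,-0.2,16.2,0,0,-0.015],[0.1,-0.2,16.2,0,0,-0.015],[0.1,-0.2,16.2,0,0,-0.015]]

```text
time: 1.8
position: [0.5582, 0.2116, 0.0846]
tcp_rot: [[-0.402, 0.916, 0.003], [0.916, 0.402, 0.0], [-0.001, 0.003, -1.0]]
force: [0.3, -0.4, 0.2]
width: 0.601
```

```bash
python3 - <<'E'
from h import *
s=observe(); print(s['time'],s['position'],s['force'],s['width'])
a=camera("side")[:,:,::-1]; b=camera("wrist")[:,:,::-1]
a=cv2.resize(a[80:270,150:340],None,fx=2.1,fy=2.1,interpolation=cv2.INTER_CUBIC); b=cv2.resize(b,(533,399))
cv2.imwrite("pics/g1.png",np.hstack([a[:399],b])[:,:800] if False else np.hstack([cv2.resize(a,(399,399)),b[:, 66:466]]))
E
```

```text
1.8 [0.55816796 0.21163719 0.08458459] [ 0.31922805 -0.39600089  0.23687894] 0.6008768918065713
```

View pics/g1.png

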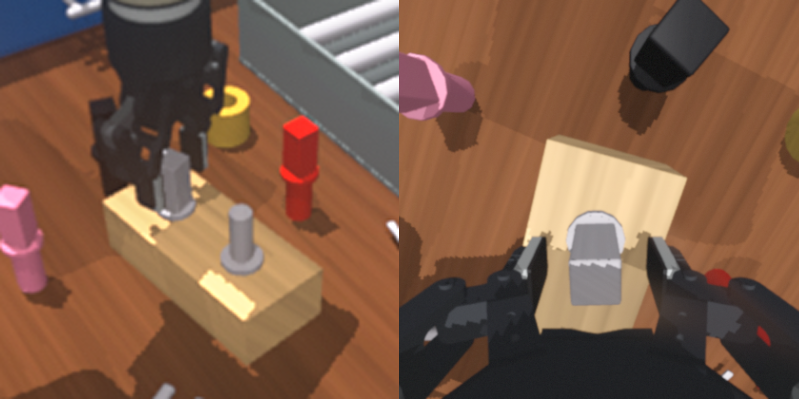

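Request:
apply_moves:
  moves:
    - [[0,0,0,0,0,0],[0,0,0,0,0,0],[0,0,0,0,0,0],[0,0,0,0,0,0],[0,0,0,0,0,0],[0,0,0,0,0,0]]
  fingers: 0
  newtons: 90

```text
time: 2.5
position: [0.5573, 0.2124, 0.0844]
tcp_rot: [[-0.403, 0.915, 0.002], [0.915, 0.403, 0.0], [-0.0, 0.002, -1.0]]
force: [-1.5, -0.2, 6.4]
width: 0.245
```

Request:
apply_moves:
  moves:
    - [[0,0,-0.5,0,0,0],[0,0,-2,0,0,0],[0,0,-4,0,0,0],[0,0,-6.5,0,0,0],[0,0,-9,0,0,0],[0,0,-11,0,0,0],[0,0,-12,0,0,0],[0,0,-12,0,0,0]]

```text
time: 3.3
position: [0.5571, 0.2123, 0.2042]
tcp_rot: [[-0.403, 0.915, 0.002], [0.915, 0.403, 0.0], [-0.0, 0.002, -1.0]]
force: [0.9, -0.6, -3.1]
width: 0.244
```

```bash
python3 - <<'E'
from h import *
s=observe(); print(s['time'],s['position'],s['force'],s['torque'],s['width'])
np.set_printoptions(suppress=True,precision=4); print(s['tcp_rot'],s['joint_positions'])
p=s['position']
a=camera("side")[:,:,::-1]; b=camera("wrist")[:,:,::-1];c=camera("scene")[:,:,::-1]
for n,i in(("side",a),("wrist",b),("scene",c)): cv2.imwrite(f"pics/L_{n}.png",i)
u=proj(camera_model("side"),p).astype(int);v=proj(camera_model("scene"),p).astype(int);print(u,v)
def sq(i,u,w,h): 
    y0=max(0,min(420-h,u[1]-h//2+10));x0=max(0,min(560-w,u[0]-w//2)); print(x0,y0);return cv2.resize(i[y0:y0+h,x0:x0+w],(400,400),interpolation=cv2.INTER_CUBIC)
cv2.imwrite("pics/g2.png",np.hstack([sq(a,u,100,100),sq(c,v,100,100)]))
E
```

```text
3.3 [0.55709653 0.21232263 0.20420218] [ 0.89909927 -0.59875695 -3.14031086] [ 0.00556943  0.00544781 -0.01917572] 0.2437690313335254
[[-0.4033  0.9151  0.0019]
 [ 0.9151  0.4033  0.0004]
 [-0.0004  0.0019 -1.    ]] [ 0.1768  0.537   1.5498  0.      1.0528 -0.2383]
[225 103] [347 178]
175 63
297 138
```

View pics/g2.png

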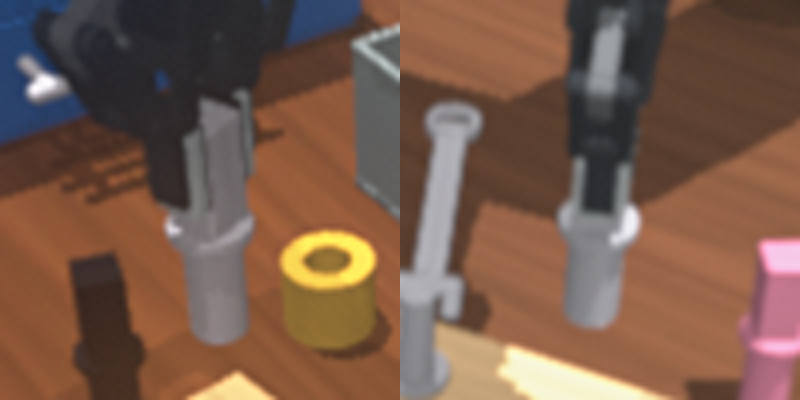

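View pics/L_wrist.png

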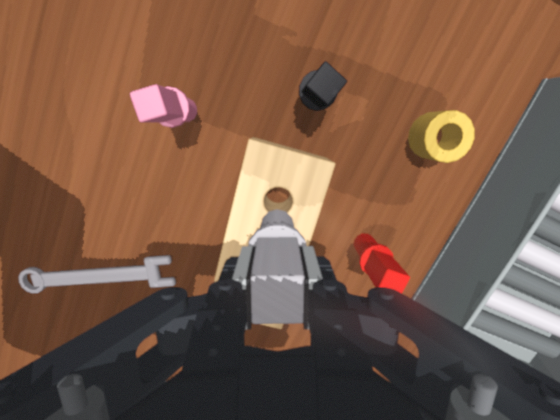

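```bash
python3 - <<'E'
from h import *
np.set_printoptions(suppress=True,precision=4)
s=observe();p,R=s['position'],s['tcp_rot']
a=(np.array([219,321])+.5)/4-.5+[175,63]; b=(np.array([191.5,311])+.5)/4-.5+[297,138]
T=tri([ray(camera_model("side"),a),ray(camera_model("scene"),b)]); print(T,(T-p)@R*1000)
m=camera_model("wrist")
for q in [(0,0,77.4),(0,0,3.4),(0,0,-19.6)]: print(q,proj(m,p+R@(np.array(q)/1000),(p,R)))
for n in("side","scene"):print(proj(camera_model(n),p+R@np.array([0,0,.0774])),a,b)
crop("pics/L_wrist.png","pics/w2.png",220,180,120,160,4)
E
```

```text
[0.5582 0.2147 0.1272] [ 1.3836  3.6971 74.5976]
(0, 0, 77.4) [277.9207 223.3283]
(0, 0, 3.4) [278.3788 271.303 ]
(0, 0, -19.6) [278.627  297.3773]
[229.2659 145.8953] [229.375 142.875] [344.5   215.375]
[344.2609 214.9879] [229.375 142.875] [344.5   215.375]
```

View pics/w2.png

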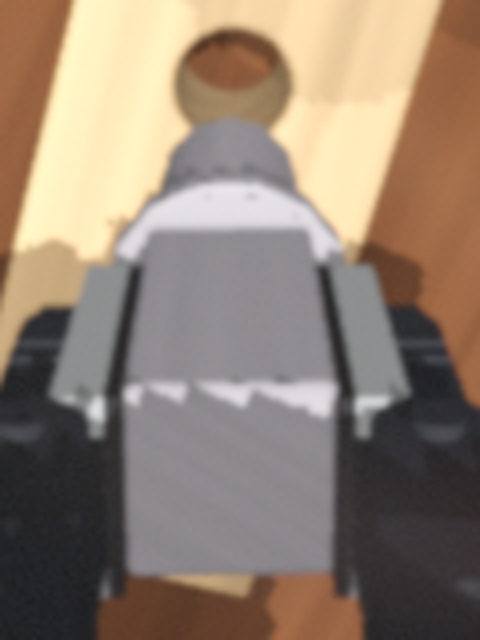

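The pin is held on the tool axis: the wrist crop shows its head centre at (277,299), against (278.6,297.4) expected. The hole below it is empty. Next I carry it to the housing, standing off so the bore stays visible.

Request:
apply_moves:
  moves:
    - [[-2,-1,0,0,0,0],[-6,-3,0,0,0,0],[-10,-5.1,0,0,0,0],[-14,-7.1,0,0,0,0],[-18,-9.2,0,0,0,0],[-22,-11.2,0,0,0,0],[-26,-13.3,0,0,0,0],[-30,-15.3,0,0,0,0],[-33.5,-17.1,1,0,0,0],[-35.5,-18.1,2,0,0,0]]

```text
time: 4.45
position: [0.5338, -0.1891, 0.182]
tcp_rot: [[-0.401, 0.916, -0.001], [0.916, 0.401, -0.001], [-0.0, -0.001, -1.0]]
force: [0.0, 0.3, -3.4]
width: 0.244
```

Request:
apply_moves:
  moves:
    - [[0,0,1.5,0,0,0],[0,0,1.5,0,0,0],[0,0,1.5,0,0,0]]

```text
time: 4.75
position: [0.5334, -0.185, 0.1671]
tcp_rot: [[-0.403, 0.915, -0.003], [0.915, 0.403, 0.002], [0.003, -0.002, -1.0]]
force: [0.5, 0.3, -3.1]
width: 0.245
```

```bash
python3 - <<'E'
from h import *
np.set_printoptions(suppress=True,precision=4)
s=observe(); print(s['time'],s['position'],s['force'],s['tcp_rot'],s['joint_positions'])
np.save("pose3.npy",np.c_[s['position'],s['tcp_rot']])
b=camera("wrist")[:,:,::-1]; cv2.imwrite("pics/w3.png",b); a=camera("side")[:,:,::-1]; cv2.imwrite("pics/s3.png",a)
E
```

```text
4.75 [ 0.5334 -0.185   0.1671] [ 0.5202  0.2913 -3.1007] [[-0.4031  0.9151 -0.0029]
 [ 0.9151  0.4031  0.0019]
 [ 0.0029 -0.0019 -1.    ]] [-0.5319  0.5515  1.6582  0.0002  0.9353 -0.9469]
```

View pics/w3.png

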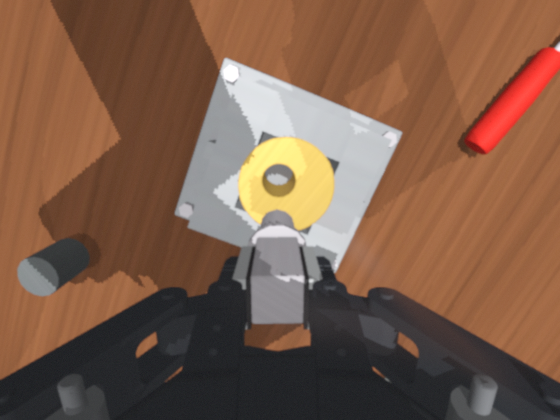

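```bash
python3 - <<'E'
from h import *
crop("pics/w3.png","pics/w3c.png",225,125,120,110,6)
crop("pics/s3.png","pics/s3c.png",300,250,150,140,4)
E
```

```text
(no output)
```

View pics/w3c.png

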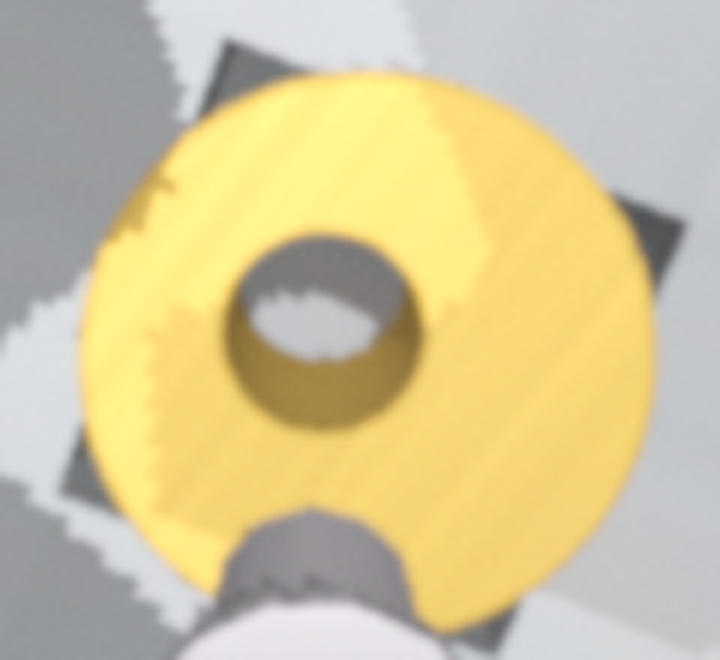

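View pics/s3c.png

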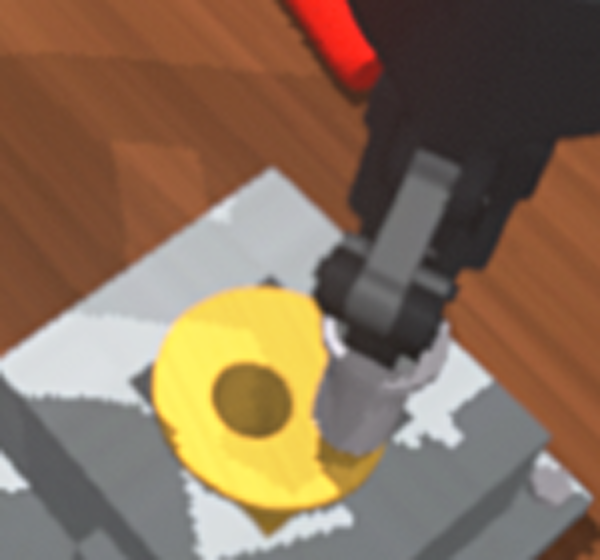

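```bash
cat >> h.py <<'E'
def circfit(P,r=None):
    from scipy.optimize import least_squares
    P=np.asarray(P)[:,:2]; c0=P.mean(0)
    if r is None:
        q=least_squares(lambda x:np.linalg.norm(P-x[:2],axis=1)-x[2],[*c0,.01]).x; return q[:2],q[2]
    q=least_squares(lambda x:np.linalg.norm(P-x,axis=1)-r,c0-[0,.0]).x; return q,r
E
python3 - <<'E'
from h import *
np.set_printoptions(suppress=True,precision=4)
A=np.load("pose3.npy"); pose=(A[:,0],A[:,1:]); m=camera_model("wrist")
un=lambda p:(np.array(p,float)+.5)/6-.5+[225,125]
bore=un([(223,335),(240,280),(275,246),(322,233),(370,247),(405,282),(422,332),(408,385),(372,420),(322,431),(272,418),(238,382)])
foot=un([(222,575),(235,545),(258,522),(285,511),(312,507),(345,514),(375,530),(400,556),(408,575)])
fl=un([(80,350),(105,240),(200,125),(370,72),(540,130),(635,240),(656,350),(620,490),(520,600),(100,480),(170,570)])
L=lambda P:(P-pose[0])@pose[1]*1000
Pb=np.array([L(onz(m,u,.07,pose)) for u in bore]); print("bore tool",circfit(Pb/1000))
Pl=np.array([L(onz(m,u,.07,pose)) for u in fl]); print("flange tool",circfit(Pl/1000))
zf=pose[0][2]-.0774
Pf=np.array([L(onz(m,u,zf,pose)) for u in foot]); print(Pf.round(1)); print("foot",circfit(Pf/1000,.012),circfit(Pf/1000))
for n,q in(("b",circfit(Pb/1000)[0]),("f",circfit(Pl/1000)[0])): print(n,(pose[0]+pose[1]@np.array([*q,pose[0][2]-.07]))[:2])
ms=camera_model("side")
b=(np.array([(213,400),(225,375),(252,363),(280,376),(292,405),(280,428),(255,438),(225,425)])+.5)/4-.5+[300,250]
x,r=circfit([onz(ms,u,.07) for u in b]); print("side bore",x,r)
t=pose[0]+pose[1]@np.array([-.0005,0,.0774]); print("foot world",t,"pix in side crop",(proj(ms,t)-[300,250])*4)
E
```

```text
bore tool (array([0.027 , 0.0004]), np.float64(0.012250584316510217))
flange tool (array([0.0226, 0.0058]), np.float64(0.0359090004474683))
[[  2.1 -11.4  77.4]
 [  5.8  -9.9  77.4]
 [  8.5  -7.2  77.4]
 [  9.9  -4.   77.4]
 [ 10.3  -0.9  77.4]
 [  9.5   2.9  77.4]
 [  7.6   6.4  77.4]
 [  4.4   9.3  77.4]
 [  2.1  10.3  77.4]]
foot (array([-0.0019, -0.0008]), 0.012) (array([-0.001 , -0.0007]), np.float64(0.011329001185335669))
b [ 0.5226 -0.1599]
f [ 0.5293 -0.1618]
side bore [ 0.5219 -0.1595] 0.011894550709227354
foot world [ 0.5333 -0.1853  0.0897] pix in side crop [350.0661 414.9186]
```

In the wrist crop the bore is at (322,332), the foot apex at (312,507) and the flange centre at about (368,355). The bore's offset from the flange centre works out at 7.0 mm towards world (-6.7,+1.9) mm, and the side view agrees. Next I tilt by 0.3 rad and hover over the bore.

Request:
apply_moves:
  moves:
    - [[0.5,-0.4,0,-0.06,0,0],[1.0,-0.8,0,-0.12,0,0],[1.5,-1.2,0.2,-0.18,0,0],[2.0,-1.6,0.6,-0.24,0,0],[2.5,-1.9,1.0,-0.28,0,0],[2.85,-2.08,1.4,-0.3,0,0],[2.85,-2.08,1.4,-0.3,0,0],[2.85,-2.08,1.4,-0.3,0,0]]

```text
time: 5.65
position: [0.5043, -0.168, 0.155]
tcp_rot: [[-0.404, 0.874, 0.271], [0.915, 0.386, 0.118], [-0.002, 0.296, -0.955]]
force: [0.3, 0.3, -4.2]
width: 0.247
```

```bash
cat > st.py <<'E'
from h import *
import sys
np.set_printoptions(suppress=True,precision=4)
B=np.array([.5226,-.1599]) 
def foot(s,q=(-.0015,-.0007,.0774)): return s['position']+s['tcp_rot']@np.array(q)
s=observe(); F=foot(s); R=s['tcp_rot']
print('t',s['time'],'foot-bore mm',((F-[*B,.07])*1000).round(2),'tilt',np.arccos(-R[2,2]).round(4),'F tool',(R.T@s['force']).round(2),'F world',s['force'].round(2),'tq',s['torque'].round(3))
h=np.array([-.4031,.9151,0]),np.array([.9151,.4031,0]); print('foot in ref x,y',[(F-[*B,.07])@a*1000 for a in h])
E
python3 - <<'E'
exec(open("st.py").read())
b=camera("wrist")[:,:,::-1]; a=camera("side")[:,:,::-1]
cv2.imwrite("pics/t1.png",np.hstack([cv2.resize(b[120:270,205:355],(400,400),interpolation=2),cv2.resize(a[270:390,300:420],(400,400),interpolation=2)]))
E
```

```text
t 5.65 foot-bore mm [ 2.72 -0.62 10.88] tilt 0.3002 F tool [ 0.16 -0.88  4.09] F world [ 0.27  0.28 -4.17] tq [-0.162  0.321 -0.017]
foot in ref x,y [np.float64(-1.6672137995694492), np.float64(2.2371481715707446)]
```

View pics/t1.png

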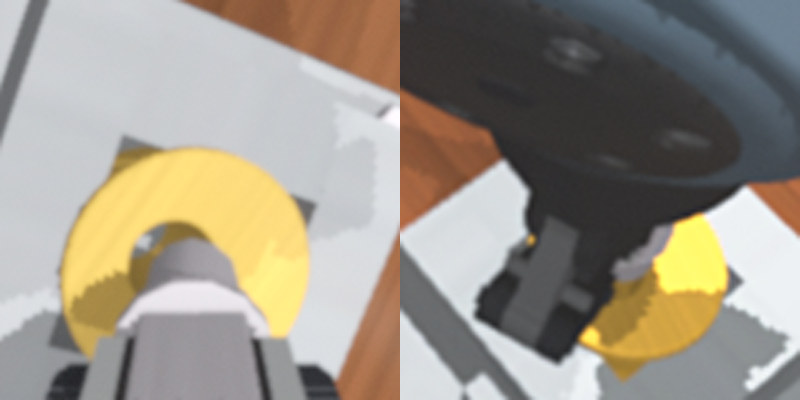

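Request:
apply_moves:
  moves:
    - [[0.1,-0.15,0.2,0,0,0],[0.17,-0.25,0.4,0,0,0],[0.17,-0.25,0.4,0,0,0],[0.17,-0.25,0.4,0,0,0],[0.17,-0.25,0.4,0,0,0]]

```text
time: 6.25
position: [0.502, -0.167, 0.1497]
tcp_rot: [[-0.403, 0.874, 0.27], [0.915, 0.385, 0.119], [-0.0, 0.296, -0.955]]
force: [0.4, 0.1, -3.4]
width: 0.244
```

```bash
python3 - <<'E'
exec(open("st.py").read())
b=camera("wrist")[:,:,::-1]; a=camera("scene")[:,:,::-1]
cv2.imwrite("pics/t2w.png",b)
cv2.imwrite("pics/t2.png",np.hstack([cv2.resize(b[160:260,225:325],(400,400),interpolation=2),cv2.resize(a[110:210,150:250],(400,400),interpolation=2)]))
m=camera_model("wrist");pose=(s['position'],s['tcp_rot'])
print((proj(m,[*B,.07],pose)-[225,160])*4)
E
```

```text
t 6.25 foot-bore mm [0.34 0.52 5.59] tilt 0.3 F tool [-0.1  -0.58  3.33] F world [ 0.43  0.08 -3.35] tq [-0.125  0.353 -0.041]
foot in ref x,y [np.float64(0.33593007379253653), np.float64(0.5161715288435289)]
[194.3224 253.4494]
```

View pics/t2.png

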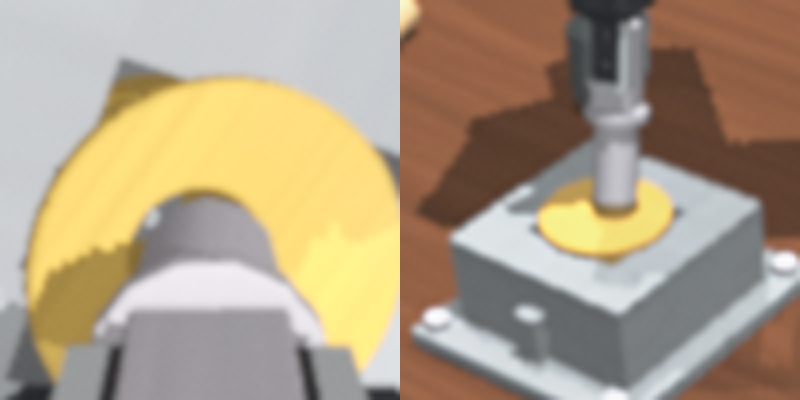

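Request:
apply_moves:
  moves:
    - [[0,0.02,0.07,0,0,0],[0,-0.01,0.16,0,0,0],[0,-0.03,0.25,0,0,0],[0,-0.05,0.31,0,0,0],[0,-0.05,0.31,0,0,0]]

```text
time: 6.85
position: [0.5022, -0.1667, 0.1465]
tcp_rot: [[-0.403, 0.874, 0.27], [0.915, 0.385, 0.119], [0.0, 0.295, -0.955]]
force: [-0.9, 0.3, -3.5]
width: 0.248
```

```bash
python3 st.py
```

```text
t 6.85 foot-bore mm [0.55 0.84 2.34] tilt 0.2999 F tool [ 0.64 -1.71  3.16] F world [-0.9   0.3  -3.52] tq [-0.133  0.306 -0.009]
foot in ref x,y [np.float64(0.5515150226491173), np.float64(0.8402032148451768)]
```

Request:
apply_moves:
  moves:
    - [[0,-0.01,0.04,0,0,0],[0,-0.03,0.09,0,0,0],[0,-0.03,0.09,0,0,0]]

```text
time: 7.15
position: [0.5023, -0.1667, 0.1456]
tcp_rot: [[-0.403, 0.874, 0.27], [0.915, 0.385, 0.119], [0.0, 0.295, -0.955]]
force: [-0.6, 0.2, -2.9]
width: 0.244
```

```bash
python3 st.py
```

```text
t 7.15 foot-bore mm [0.6  0.76 1.48] tilt 0.2999 F tool [ 0.45 -1.26  2.68] F world [-0.56  0.25 -2.93] tq [-0.146  0.39   0.081]
foot in ref x,y [np.float64(0.4504800121368718), np.float64(0.8552173300556302)]
```

Request:
apply_moves:
  moves:
    - [[0.03,0,0,0,0,0],[0.06,0,0,0,0,0],[0.06,0,0,0,0,0]]

```text
time: 7.45
position: [0.5021, -0.1662, 0.1457]
tcp_rot: [[-0.403, 0.874, 0.27], [0.915, 0.385, 0.119], [-0.0, 0.296, -0.955]]
force: [-0.8, 0.2, -4.0]
width: 0.245
```

```bash
python3 st.py
```

```text
t 7.45 foot-bore mm [0.38 1.31 1.56] tilt 0.3 F tool [ 0.47 -1.83  3.57] F world [-0.82  0.15 -3.95] tq [-0.129  0.294 -0.026]
foot in ref x,y [np.float64(1.0469040340625781), np.float64(0.8745153630832595)]
```

Request:
apply_moves:
  moves:
    - [[0.02,0,0,0,0,0],[0.03,0,0,0,0,0],[0.03,0,0,0,0,0]]

```text
time: 7.75
position: [0.502, -0.166, 0.1457]
tcp_rot: [[-0.403, 0.874, 0.271], [0.915, 0.385, 0.119], [-0.0, 0.296, -0.955]]
force: [-0.7, -0.2, -3.0]
width: 0.248
```

```bash
python3 st.py
```

```text
t 7.75 foot-bore mm [0.34 1.48 1.58] tilt 0.3001 F tool [ 0.08 -1.61  2.65] F world [-0.73 -0.23 -3.01] tq [-0.176  0.303 -0.014]
foot in ref x,y [np.float64(1.2142905692018142), np.float64(0.9083982171426198)]
```

Request:
apply_moves:
  moves:
    - [[0.02,0,0,0,0,0],[0.04,0,0,0,0,0],[0.04,0,0,0,0,0]]

```text
time: 8.05
position: [0.5019, -0.1657, 0.1457]
tcp_rot: [[-0.403, 0.874, 0.271], [0.915, 0.385, 0.119], [-0.0, 0.296, -0.955]]
force: [0.6, -1.6, -3.1]
width: 0.247
```

```bash
python3 st.py
```

```text
t 8.05 foot-bore mm [0.25 1.76 1.6 ] tilt 0.3001 F tool [-1.73 -1.    2.96] F world [ 0.63 -1.62 -3.12] tq [-0.261  0.199 -0.025]
foot in ref x,y [np.float64(1.5155752450848476), np.float64(0.9367103844165922)]
```

Request:
apply_moves:
  moves:
    - [[0.02,0,0,0,0,0],[0.04,0,0,0,0,0],[0.04,0,0,0,0,0]]

```text
time: 8.35
position: [0.5017, -0.1652, 0.1457]
tcp_rot: [[-0.403, 0.874, 0.271], [0.915, 0.385, 0.119], [-0.0, 0.296, -0.955]]
force: [0.9, 0.2, -3.4]
width: 0.247
```

```bash
python3 st.py
```

```text
t 8.35 foot-bore mm [0.05 2.25 1.6 ] tilt 0.3002 F tool [-0.18 -0.11  3.55] F world [ 0.93  0.22 -3.42] tq [-0.247  0.217  0.003]
foot in ref x,y [np.float64(2.0389639623334816), np.float64(0.9550036483139868)]
```

Request:
apply_moves:
  moves:
    - [[0.02,0,0,0,0,0],[0.04,0,0,0,0,0],[0.04,0,0,0,0,0]]

```text
time: 8.65
position: [0.5016, -0.165, 0.1458]
tcp_rot: [[-0.403, 0.874, 0.271], [0.915, 0.385, 0.119], [-0.001, 0.296, -0.955]]
force: [-0.4, -0.6, -3.0]
width: 0.246
```

```bash
python3 - <<'E'
exec(open("st.py").read())
b=camera("wrist")[:,:,::-1]; a=camera("scene")[:,:,::-1]
cv2.imwrite("pics/t3.png",np.hstack([cv2.resize(b[160:260,225:325],(400,400),interpolation=2),cv2.resize(a[120:200,160:240],(400,400),interpolation=2)]))
E
```

```text
t 8.65 foot-bore mm [-0.04  2.47  1.63] tilt 0.3002 F tool [-0.37 -1.44  2.67] F world [-0.38 -0.58 -2.97] tq [-0.277  0.134 -0.135]
foot in ref x,y [np.float64(2.2782067561380743), np.float64(0.9621049653022175)]
```

View pics/t3.png

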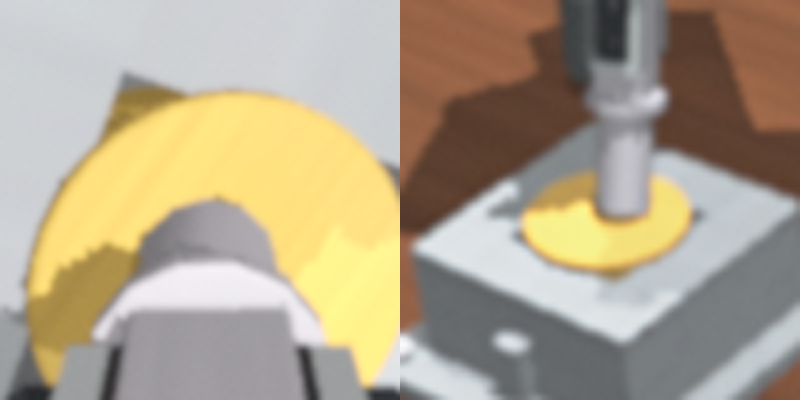

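```bash
cat > avg.py <<'E'
exec(open("st.py").read())
f=[];tq=[];p=[]
for i in range(6):
    camera("side"); s=observe(); f.append(s['tcp_rot'].T@s['force']);tq.append(s['tcp_rot'].T@s['torque']);p.append([foot(s)])
F=np.mean(p,0)[0]; print('AVG F tool',np.mean(f,0).round(2),'sd',np.std(f,0).round(2),'tq tool',np.mean(tq,0).round(3),'sd',np.std(tq,0).round(3),'foot ref',[((F-[*B,.07])@a*1000).round(2) for a in h],'z',((F[2]-.07)*1000).round(2))
E
python3 avg.py
```

```text
t 8.75 foot-bore mm [-0.01  2.46  1.65] tilt 0.3002 F tool [-0.83 -1.19  2.38] F world [-0.06 -0.94 -2.63] tq [-0.333  0.14  -0.078]
foot in ref x,y [np.float64(2.2514556720160566), np.float64(0.9814822088024455)]
AVG F tool [-0.85 -0.77  2.93] sd [0.51 0.39 0.4 ] tq tool [ 0.247 -0.268 -0.027] sd [0.023 0.027 0.017] foot ref [np.float64(2.29), np.float64(0.97)] z 1.63
```

Request:
apply_moves:
  moves:
    - [[-0.05,0,0,0,0,0],[-0.1,0,0,0,0,0],[-0.1,0,0,0,0,0]]

```text
time: 9.35
position: [0.5018, -0.1655, 0.1456]
tcp_rot: [[-0.403, 0.874, 0.27], [0.915, 0.385, 0.12], [0.001, 0.296, -0.955]]
force: [1.9, -0.1, -3.3]
width: 0.244
```

```bash
python3 avg.py
```

```text
t 9.35 foot-bore mm [0.12 1.97 1.48] tilt 0.3 F tool [-0.89  0.62  3.66] F world [ 1.89 -0.14 -3.31] tq [-0.165  0.045 -0.044]
foot in ref x,y [np.float64(1.7556733812972873), np.float64(0.900849765392016)]
AVG F tool [-0.4  -0.4   3.34] sd [0.51 0.5  0.25] tq tool [ 0.099 -0.126  0.036] sd [0.023 0.018 0.016] foot ref [np.float64(1.66), np.float64(0.89)] z 1.48
```

Request:
apply_moves:
  moves:
    - [[-0.05,0,0,0,0,0],[-0.1,0,0,0,0,0],[-0.1,0,0,0,0,0]]

```text
time: 9.95
position: [0.5019, -0.1665, 0.1455]
tcp_rot: [[-0.404, 0.874, 0.27], [0.915, 0.385, 0.12], [0.001, 0.295, -0.955]]
force: [-0.4, 0.7, -3.3]
width: 0.244
```

```bash
python3 avg.py
```

```text
t 9.95 foot-bore mm [0.21 1.05 1.36] tilt 0.2995 F tool [ 0.82 -1.    3.14] F world [-0.36  0.74 -3.29] tq [-0.207  0.267  0.02 ]
foot in ref x,y [np.float64(0.8779902364944586), np.float64(0.612214433424182)]
AVG F tool [-0.02 -1.49  3.52] sd [0.59 0.29 0.6 ] tq tool [0.32  0.002 0.015] sd [0.029 0.022 0.023] foot ref [np.float64(0.81), np.float64(0.69)] z 1.41
```

Request:
apply_moves:
  moves:
    - [[-0.05,0,0,0,0,0],[-0.1,0,0,0,0,0],[-0.1,0,0,0,0,0]]

```text
time: 10.55
position: [0.5028, -0.1677, 0.1457]
tcp_rot: [[-0.403, 0.874, 0.271], [0.915, 0.385, 0.119], [-0.0, 0.296, -0.955]]
force: [-0.1, -0.9, -3.3]
width: 0.241
```

```bash
python3 avg.py
```

```text
t 10.55 foot-bore mm [ 1.1  -0.24  1.56] tilt 0.3 F tool [-0.83 -1.38  3.  ] F world [-0.06 -0.94 -3.28] tq [-0.14   0.317  0.039]
foot in ref x,y [np.float64(-0.6642070021476432), np.float64(0.9111298825189496)]
AVG F tool [-0.06 -1.29  3.81] sd [0.56 0.46 0.36] tq tool [ 0.328 -0.005  0.   ] sd [0.039 0.025 0.02 ] foot ref [np.float64(-0.47), np.float64(0.88)] z 1.54
```

Request:
apply_moves:
  moves:
    - [[-0.03,0,0,0,0,0],[-0.06,0,0,0,0,0],[-0.06,0,0,0,0,0]]

```text
time: 11.15
position: [0.503, -0.1682, 0.1457]
tcp_rot: [[-0.403, 0.874, 0.271], [0.915, 0.385, 0.119], [-0.0, 0.296, -0.955]]
force: [-0.1, 0.3, -3.0]
width: 0.241
```

```bash
python3 avg.py
```

```text
t 11.15 foot-bore mm [ 1.31 -0.72  1.55] tilt 0.3 F tool [ 0.33 -0.83  2.91] F world [-0.07  0.33 -3.03] tq [-0.175  0.306 -0.026]
foot in ref x,y [np.float64(-1.1815721386501592), np.float64(0.9069559752800395)]
AVG F tool [-0.41 -1.2   3.69] sd [0.43 0.41 0.49] tq tool [ 0.346 -0.001  0.008] sd [0.006 0.025 0.015] foot ref [np.float64(-1.08), np.float64(0.87)] z 1.54
```

Request:
apply_moves:
  moves:
    - [[-0.03,0,0,0,0,0],[-0.05,0,0,0,0,0],[-0.05,0,0,0,0,0]]

```text
time: 11.75
position: [0.5032, -0.1686, 0.1457]
tcp_rot: [[-0.403, 0.874, 0.27], [0.915, 0.385, 0.119], [-0.0, 0.296, -0.955]]
force: [0.7, 0.3, -4.1]
width: 0.244
```

```bash
python3 avg.py
```

```text
t 11.75 foot-bore mm [ 1.48 -1.12  1.55] tilt 0.3 F tool [ 0.02 -0.45  4.18] F world [ 0.73  0.34 -4.12] tq [-0.154  0.342  0.022]
foot in ref x,y [np.float64(-1.622612500575171), np.float64(0.9026466309629719)]
AVG F tool [ 0.2  -0.82  3.6 ] sd [0.74 0.41 0.52] tq tool [ 0.349  0.004 -0.001] sd [0.033 0.046 0.02 ] foot ref [np.float64(-1.58), np.float64(0.87)] z 1.54
```

Request:
apply_moves:
  moves:
    - [[-0.03,0,0,0,0,0],[-0.05,0,0,0,0,0],[-0.05,0,0,0,0,0]]

```text
time: 12.35
position: [0.5032, -0.1689, 0.1457]
tcp_rot: [[-0.403, 0.874, 0.27], [0.915, 0.385, 0.119], [0.0, 0.295, -0.955]]
force: [-0.5, -0.3, -3.3]
width: 0.249
```

```bash
python3 avg.py
```

```text
t 12.35 foot-bore mm [ 1.54 -1.4   1.5 ] tilt 0.2999 F tool [-0.05 -1.55  3.01] F world [-0.52 -0.28 -3.33] tq [-0.039  0.314  0.021]
foot in ref x,y [np.float64(-1.9013462849219225), np.float64(0.8410131356372337)]
AVG F tool [ 0.61 -1.02  3.69] sd [0.51 0.41 0.59] tq tool [ 0.329  0.072 -0.003] sd [0.02  0.028 0.013] foot ref [np.float64(-1.94), np.float64(0.86)] z 1.52
```

Request:
apply_moves:
  moves:
    - [[0.08,0,0,0,0,0],[0.17,-0.02,0,0,0,0],[0.17,-0.05,-0.015,0,0,0],[0.17,-0.05,-0.015,0,0,0]]

```text
time: 13.05
position: [0.5022, -0.1677, 0.1457]
tcp_rot: [[-0.403, 0.874, 0.271], [0.915, 0.385, 0.119], [-0.0, 0.296, -0.955]]
force: [0.3, -0.8, -3.2]
width: 0.246
```

```bash
python3 avg.py
```

```text
t 13.05 foot-bore mm [ 0.49 -0.26  1.59] tilt 0.3 F tool [-0.84 -1.    3.03] F world [ 0.29 -0.79 -3.19] tq [-0.095  0.308  0.05 ]
foot in ref x,y [np.float64(-0.43237042343906645), np.float64(0.3442700803577397)]
AVG F tool [-0.05 -1.16  3.59] sd [0.35 0.42 0.57] tq tool [ 0.345 -0.    -0.008] sd [0.031 0.026 0.035] foot ref [np.float64(-0.46), np.float64(0.37)] z 1.56
```

Request:
apply_moves:
  moves:
    - [[0,-0.02,-0.005,0,0,0],[0,-0.04,-0.012,0,0,0],[0,-0.04,-0.012,0,0,0]]

```text
time: 13.65
position: [0.5017, -0.1679, 0.1457]
tcp_rot: [[-0.403, 0.874, 0.27], [0.915, 0.385, 0.119], [0.0, 0.295, -0.955]]
force: [-0.2, -0.3, -4.0]
width: 0.247
```

```bash
python3 avg.py
```

```text
t 13.65 foot-bore mm [ 0.05 -0.38  1.52] tilt 0.3 F tool [-0.23 -1.5   3.74] F world [-0.21 -0.35 -4.02] tq [-0.129  0.349 -0.007]
foot in ref x,y [np.float64(-0.36468634581402515), np.float64(-0.10259111529275401)]
AVG F tool [-0.11 -1.22  3.66] sd [0.75 0.45 0.23] tq tool [ 0.374 -0.017  0.02 ] sd [0.026 0.023 0.031] foot ref [np.float64(-0.4), np.float64(-0.07)] z 1.54
```

Request:
apply_moves:
  moves:
    - [[0,-0.02,-0.005,0,0,0],[0,-0.04,-0.012,0,0,0],[0,-0.04,-0.012,0,0,0]]

```text
time: 14.25
position: [0.5014, -0.168, 0.1457]
tcp_rot: [[-0.403, 0.874, 0.27], [0.915, 0.385, 0.119], [-0.0, 0.296, -0.955]]
force: [0.4, 0.5, -4.2]
width: 0.244
```

```bash
python3 avg.py
```

```text
t 14.25 foot-bore mm [-0.29 -0.53  1.54] tilt 0.3 F tool [ 0.27 -0.74  4.14] F world [ 0.36  0.45 -4.17] tq [-0.08   0.326 -0.002]
foot in ref x,y [np.float64(-0.37160318608352577), np.float64(-0.4759944285018201)]
AVG F tool [-0.12 -1.06  3.86] sd [0.44 0.56 0.5 ] tq tool [ 0.313 -0.006  0.011] sd [0.031 0.017 0.035] foot ref [np.float64(-0.38), np.float64(-0.48)] z 1.53
```

Request:
apply_moves:
  moves:
    - [[0,-0.02,-0.005,0,0,0],[0,-0.04,-0.012,0,0,0],[0,-0.04,-0.012,0,0,0]]

```text
time: 14.85
position: [0.5012, -0.1682, 0.1457]
tcp_rot: [[-0.403, 0.874, 0.271], [0.915, 0.385, 0.119], [0.0, 0.296, -0.955]]
force: [0.6, 0.6, -3.4]
width: 0.242
```

```bash
python3 avg.py
```

```text
t 14.85 foot-bore mm [-0.49 -0.66  1.58] tilt 0.3003 F tool [ 0.33 -0.29  3.49] F world [ 0.56  0.61 -3.42] tq [0.017 0.086 0.026]
foot in ref x,y [np.float64(-0.4096360853500111), np.float64(-0.7174393070944234)]
AVG F tool [-0.13 -0.32  4.34] sd [0.39 0.32 0.6 ] tq tool [ 0.028  0.04  -0.001] sd [0.031 0.02  0.024] foot ref [np.float64(-0.42), np.float64(-0.75)] z 1.58
```

Request:
apply_moves:
  moves:
    - [[0.01,0.06,0.018,0,0,0],[0.015,0.115,0.035,0,0,0],[0.015,0.1,0.08,0,0,0],[0.015,0.085,0.13,0,0,0],[0.015,0.085,0.13,0,0,0]]

```text
time: 15.65
position: [0.5019, -0.1675, 0.1446]
tcp_rot: [[-0.403, 0.874, 0.27], [0.915, 0.385, 0.119], [0.0, 0.295, -0.955]]
force: [-0.1, 0.2, -3.5]
width: 0.246
```

```bash
python3 avg.py
```

```text
t 15.65 foot-bore mm [ 0.19 -0.02  0.4 ] tilt 0.2998 F tool [ 0.26 -1.03  3.38] F world [-0.1   0.25 -3.54] tq [-0.127  0.327  0.009]
foot in ref x,y [np.float64(-0.09491295030918927), np.float64(0.16964912259437612)]
AVG F tool [-0.22 -0.87  3.26] sd [0.44 0.35 0.67] tq tool [0.337 0.016 0.006] sd [0.019 0.023 0.012] foot ref [np.float64(-0.22), np.float64(0.25)] z 0.51
```

Request:
apply_moves:
  moves:
    - [[0,0.02,0.01,0,0,0],[0,0.005,0.05,0,0,0],[0,-0.01,0.1,0,0,0],[0,-0.01,0.1,0,0,0]]

```text
time: 16.35
position: [0.5022, -0.1674, 0.1436]
tcp_rot: [[-0.403, 0.874, 0.27], [0.915, 0.385, 0.119], [0.0, 0.295, -0.955]]
force: [0.8, 0.4, -2.8]
width: 0.243
```

```bash
python3 avg.py
```

```text
t 16.35 foot-bore mm [ 0.5   0.05 -0.54] tilt 0.2999 F tool [0.04 0.03 2.91] F world [ 0.8   0.4  -2.77] tq [-0.125  0.301  0.009]
foot in ref x,y [np.float64(-0.15500745691015683), np.float64(0.48342196698016165)]
AVG F tool [ 0.09 -1.27  3.4 ] sd [0.4  0.48 0.41] tq tool [ 0.333 -0.003  0.002] sd [0.017 0.021 0.022] foot ref [np.float64(-0.2), np.float64(0.49)] z -0.48
```

Request:
apply_moves:
  moves:
    - [[0,0.01,0.01,0,0,0],[0,0,0.05,0,0,0],[0,-0.01,0.08,0,0,0],[0,-0.01,0.08,0,0,0]]

```text
time: 17.05
position: [0.5023, -0.1674, 0.1428]
tcp_rot: [[-0.403, 0.874, 0.27], [0.915, 0.385, 0.119], [0.0, 0.295, -0.955]]
force: [0.8, -0.3, -3.7]
width: 0.248
```

```bash
python3 avg.py
```

```text
t 17.05 foot-bore mm [ 0.63  0.11 -1.31] tilt 0.2999 F tool [-0.6  -0.53  3.67] F world [ 0.77 -0.31 -3.66] tq [-0.193  0.342  0.011]
foot in ref x,y [np.float64(-0.1551309062561321), np.float64(0.6165073647537916)]
AVG F tool [ 0.03 -1.09  3.67] sd [0.44 0.1  0.74] tq tool [ 0.36   0.019 -0.006] sd [0.024 0.016 0.034] foot ref [np.float64(-0.22), np.float64(0.64)] z -1.25
```

Request:
apply_moves:
  moves:
    - [[0,0.19,0.01,0.025,0,0],[0,0.38,0.025,0.05,0,0],[0,0.56,0.035,0.075,0,0],[0,0.75,0.04,0.1,0,0],[0,0.75,0.04,0.1,0,0]]

```text
time: 17.85
position: [0.5099, -0.1644, 0.145]
tcp_rot: [[-0.404, 0.896, 0.183], [0.915, 0.396, 0.08], [-0.001, 0.199, -0.98]]
force: [0.7, -0.9, -3.6]
width: 0.246
```

```bash
python3 avg.py
```

```text
t 17.85 foot-bore mm [ 1.38  0.01 -0.99] tilt 0.2007 F tool [-1.04 -0.46  3.54] F world [ 0.65 -0.85 -3.56] tq [-0.155  0.222  0.034]
foot in ref x,y [np.float64(-0.5445204737594979), np.float64(1.2707978512086582)]
AVG F tool [ 0.11 -0.79  3.24] sd [0.38 0.45 0.33] tq tool [ 0.224  0.011 -0.012] sd [0.021 0.025 0.035] foot ref [np.float64(-0.01), np.float64(0.31)] z -1.34
```

Request:
apply_moves:
  moves:
    - [[-0.02,0.01,0.03,0,0,0],[-0.02,0,0.06,0,0,0],[-0.02,-0.01,0.1,0,0,0],[-0.02,-0.01,0.1,0,0,0]]

```text
time: 18.55
position: [0.5091, -0.1646, 0.1436]
tcp_rot: [[-0.403, 0.897, 0.182], [0.915, 0.395, 0.08], [0.0, 0.199, -0.98]]
force: [0.3, -0.3, -3.2]
width: 0.243
```

```bash
python3 avg.py
```

```text
t 18.55 foot-bore mm [ 0.54 -0.18 -2.35] tilt 0.1999 F tool [-0.38 -0.48  3.2 ] F world [ 0.3  -0.28 -3.23] tq [-0.091  0.237  0.045]
foot in ref x,y [np.float64(-0.3814212404506473), np.float64(0.42605612339845267)]
AVG F tool [-0.22 -0.93  3.3 ] sd [0.2  0.39 0.45] tq tool [ 0.245 -0.008 -0.032] sd [0.02  0.019 0.004] foot ref [np.float64(-0.42), np.float64(0.52)] z -2.26
```

Request:
apply_moves:
  moves:
    - [[-0.02,0,0,0,0,0],[-0.04,0,0,0,0,0],[-0.04,0,0,0,0,0]]

```text
time: 19.15
position: [0.5094, -0.165, 0.1438]
tcp_rot: [[-0.403, 0.897, 0.182], [0.915, 0.395, 0.08], [0.0, 0.199, -0.98]]
force: [0.5, -0.4, -3.3]
width: 0.245
```

```bash
python3 avg.py
```

```text
t 19.15 foot-bore mm [ 0.81 -0.53 -2.23] tilt 0.2 F tool [-0.53 -0.38  3.3 ] F world [ 0.47 -0.37 -3.31] tq [-0.039  0.229 -0.061]
foot in ref x,y [np.float64(-0.8104073901943735), np.float64(0.5320726258149079)]
AVG F tool [ 0.08 -1.11  3.42] sd [0.49 0.5  0.33] tq tool [0.239 0.031 0.008] sd [0.023 0.035 0.023] foot ref [np.float64(-0.79), np.float64(0.5)] z -2.25
```

Request:
apply_moves:
  moves:
    - [[0.04,0,0,0,0,0],[0.08,0,0,0,0,0],[0.1,0,0,0,0,0],[0.1,0,0,0,0,0]]

```text
time: 19.85
position: [0.509, -0.1641, 0.1438]
tcp_rot: [[-0.403, 0.897, 0.182], [0.915, 0.395, 0.08], [-0.0, 0.199, -0.98]]
force: [0.1, -0.2, -3.4]
width: 0.245
```

```bash
python3 avg.py
```

```text
t 19.85 foot-bore mm [ 0.42  0.35 -2.24] tilt 0.2 F tool [-0.22 -0.64  3.37] F world [ 0.13 -0.19 -3.43] tq [-0.107  0.198 -0.064]
foot in ref x,y [np.float64(0.15509300928954967), np.float64(0.5267806335860503)]
AVG F tool [-0.05 -0.72  3.58] sd [0.56 0.34 0.51] tq tool [ 0.241 -0.016  0.006] sd [0.027 0.017 0.025] foot ref [np.float64(0.16), np.float64(0.52)] z -2.24
```

Request:
apply_moves:
  moves:
    - [[-0.045,0.19,0.01,0.025,0,0],[-0.045,0.38,0.025,0.05,0,0],[-0.045,0.56,0.035,0.075,0,0],[-0.045,0.75,0.04,0.1,0,0],[-0.045,0.75,0.04,0.1,0,0]]

```text
time: 20.65
position: [0.5163, -0.1612, 0.1448]
tcp_rot: [[-0.404, 0.91, 0.091], [0.915, 0.402, 0.04], [-0.0, 0.1, -0.995]]
force: [-0.4, -0.2, -3.5]
width: 0.246
```

```bash
python3 avg.py
```

```text
t 20.65 foot-bore mm [ 0.77  0.13 -2.24] tilt 0.0999 F tool [-0.05 -0.79  3.45] F world [-0.39 -0.23 -3.52] tq [-0.087  0.183 -0.048]
foot in ref x,y [np.float64(-0.18997491892100687), np.float64(0.7606231280574469)]
AVG F tool [-0.02 -0.    3.79] sd [0.42 0.39 0.71] tq tool [0.113 0.016 0.017] sd [0.02  0.021 0.028] foot ref [np.float64(-0.14), np.float64(0.23)] z -2.32
```

Request:
apply_moves:
  moves:
    - [[-0.015,0.19,0.01,0.025,0,0],[-0.015,0.38,0.025,0.05,0,0],[-0.015,0.57,0.035,0.075,0,0],[-0.015,0.76,0.045,0.1,0,0],[-0.015,0.76,0.045,0.1,0,0]]

```text
time: 21.45
position: [0.5232, -0.1584, 0.1451]
tcp_rot: [[-0.404, 0.915, 0.0], [0.915, 0.404, 0.0], [0.0, 0.0, -1.0]]
force: [0.6, -0.0, -3.7]
width: 0.243
```

```bash
python3 avg.py
```

```text
t 21.45 foot-bore mm [ 0.6  -0.16 -2.33] tilt 0.0001 F tool [-0.24  0.5   3.65] F world [ 0.55 -0.02 -3.65] tq [ 0.074 -0.019  0.012]
foot in ref x,y [np.float64(-0.39196737222691275), np.float64(0.48429667873589793)]
AVG F tool [0.   0.32 3.59] sd [0.45 0.57 0.41] tq tool [0.006 0.001 0.012] sd [0.02  0.022 0.035] foot ref [np.float64(-0.37), np.float64(0.03)] z -2.32
```

Request:
apply_moves:
  moves:
    - [[0,0,0.05,0,0,0],[0,0,0.1,0,0,0],[0,0,0.15,0,0,0],[0,0,0.2,0,0,0],[0,0,0.2,0,0,0]]

```text
time: 22.25
position: [0.5229, -0.1585, 0.143]
tcp_rot: [[-0.403, 0.915, -0.0], [0.915, 0.403, 0.0], [0.0, -0.0, -1.0]]
force: [-0.7, -0.4, -3.6]
width: 0.242
```

```bash
python3 - <<'E'
exec(open("avg.py").read())
b=camera("wrist")[:,:,::-1]; a=camera("scene")[:,:,::-1]
cv2.imwrite("pics/t4.png",np.hstack([cv2.resize(b[160:310,205:355],(400,400),interpolation=2),cv2.resize(a[100:200,150:250],(400,400),interpolation=2)]))
E
```

```text
t 22.25 foot-bore mm [ 0.24 -0.28 -4.36] tilt 0.0002 F tool [-0.07 -0.75  3.6 ] F world [-0.66 -0.37 -3.6 ] tq [ 0.001 -0.022 -0.064]
foot in ref x,y [np.float64(-0.34964082730596974), np.float64(0.11098336000423076)]
AVG F tool [-0.08 -0.06  3.85] sd [0.38 0.47 0.44] tq tool [-0.026  0.007 -0.02 ] sd [0.021 0.03  0.024] foot ref [np.float64(-0.42), np.float64(0.18)] z -4.26
```

View pics/t4.png

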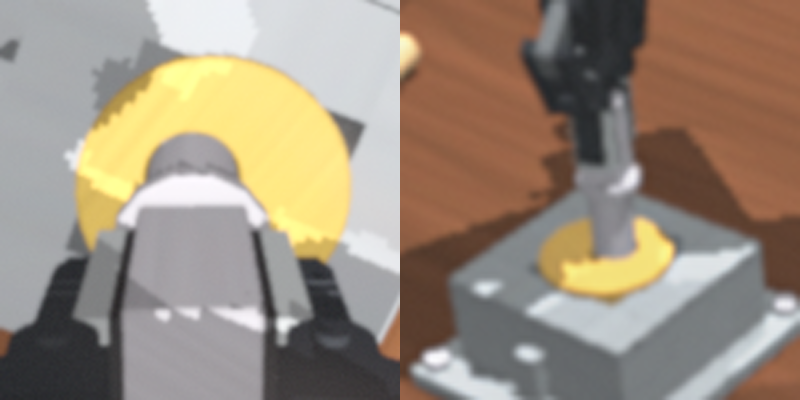

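The pin is upright in the bore: the wrist crop shows the body entering at (193,150), and nothing is pushing back. I slide it on, checking the torque as I go.

Request:
apply_moves:
  moves:
    - [[0,0,0.1,0,0,0],[0,0,0.2,0,0,0],[0,0,0.3,0,0,0],[0,0,0.4,0,0,0],[0,0,0.5,0,0,0],[0,0,0.6,0,0,0],[0,0,0.7,0,0,0],[0,0,0.7,0,0,0]]

```text
time: 23.45
position: [0.5229, -0.1585, 0.136]
tcp_rot: [[-0.403, 0.915, -0.0], [0.915, 0.403, 0.0], [0.0, -0.0, -1.0]]
force: [0.4, 0.0, -2.5]
width: 0.242
```

```bash
python3 avg.py
```

```text
t 23.45 foot-bore mm [  0.2   -0.25 -11.41] tilt 0.0004 F tool [-0.12  0.37  2.46] F world [ 0.39  0.04 -2.46] tq [0.012 0.012 0.022]
foot in ref x,y [np.float64(-0.3091238533564679), np.float64(0.08121937421314548)]
AVG F tool [-0.17 -0.18  3.64] sd [0.35 0.63 0.61] tq tool [0.006 0.01  0.017] sd [0.02  0.011 0.035] foot ref [np.float64(-0.44), np.float64(0.17)] z -11.23
```

Request:
apply_moves:
  moves:
    - [[0,0,0.12,0,0,0],[0,0,0.24,0,0,0],[0,0,0.36,0,0,0],[0,0,0.48,0,0,0],[0,0,0.6,0,0,0],[0,0,0.72,0,0,0],[0,0,0.84,0,0,0],[0,0,1.0,0,0,0],[0,0,1.0,0,0,0]]

```text
time: 24.65
position: [0.5228, -0.1585, 0.1259]
tcp_rot: [[-0.403, 0.915, -0.0], [0.915, 0.403, 0.0], [0.0, -0.0, -1.0]]
force: [-0.3, -0.2, -3.6]
width: 0.245
```

```bash
python3 avg.py
```

```text
t 24.65 foot-bore mm [  0.13  -0.22 -21.48] tilt 0.0005 F tool [-0.02 -0.36  3.64] F world [-0.33 -0.16 -3.64] tq [0.033 0.008 0.065]
foot in ref x,y [np.float64(-0.25677116943328926), np.float64(0.03259317839108859)]
AVG F tool [ 0.1  -0.11  3.7 ] sd [0.31 0.61 0.43] tq tool [-0.003  0.008  0.017] sd [0.022 0.027 0.027] foot ref [np.float64(-0.44), np.float64(0.17)] z -21.25
```

Half way in and still no reaction force.

Request:
apply_moves:
  moves:
    - [[0,0,0.12,0,0,0],[0,0,0.24,0,0,0],[0,0,0.36,0,0,0],[0,0,0.48,0,0,0],[0,0,0.6,0,0,0],[0,0,0.72,0,0,0],[0,0,0.84,0,0,0],[0,0,1.0,0,0,0],[0,0,1.0,0,0,0]]

```text
time: 25.85
position: [0.5228, -0.1585, 0.1159]
tcp_rot: [[-0.403, 0.915, -0.0], [0.915, 0.403, 0.0], [0.0, -0.0, -1.0]]
force: [0.0, -0.2, -3.8]
width: 0.244
```

```bash
python3 avg.py
```

```text
t 25.85 foot-bore mm [  0.13  -0.23 -31.5 ] tilt 0.0005 F tool [-0.22 -0.05  3.76] F world [ 0.04 -0.22 -3.76] tq [ 0.007  0.03  -0.028]
foot in ref x,y [np.float64(-0.2647459988077728), np.float64(0.02179435272482063)]
AVG F tool [-0.2  -0.4   3.79] sd [0.46 0.3  0.48] tq tool [-0.007 -0.003  0.003] sd [0.025 0.034 0.025] foot ref [np.float64(-0.44), np.float64(0.17)] z -31.25
```

Request:
apply_moves:
  moves:
    - [[0,0,0.12,0,0,0],[0,0,0.24,0,0,0],[0,0,0.36,0,0,0],[0,0,0.48,0,0,0],[0,0,0.6,0,0,0],[0,0,0.72,0,0,0],[0,0,0.84,0,0,0],[0,0,0.9,0,0,0],[0,0,0.9,0,0,0]]

```text
time: 27.05
position: [0.5229, -0.1585, 0.107]
tcp_rot: [[-0.403, 0.915, -0.0], [0.915, 0.403, 0.0], [0.0, -0.0, -1.0]]
force: [-0.4, -0.2, -3.9]
width: 0.248
```

```bash
python3 avg.py
```

```text
t 27.05 foot-bore mm [  0.25  -0.3  -40.38] tilt 0.0002 F tool [ 0.03 -0.47  3.92] F world [-0.44 -0.16 -3.92] tq [-0.012  0.063  0.007]
foot in ref x,y [np.float64(-0.37182772672282616), np.float64(0.10972852502664955)]
AVG F tool [-0.1   0.01  3.6 ] sd [0.48 0.46 0.52] tq tool [ 0.    -0.003  0.007] sd [0.024 0.028 0.017] foot ref [np.float64(-0.45), np.float64(0.19)] z -40.22
```

Request:
apply_moves:
  moves:
    - [[0,0,0.1,0,0,0],[0,0,0.2,0,0,0],[0,0,0.3,0,0,0],[0,0,0.4,0,0,0],[0,0,0.4,0,0,0]]

```text
time: 27.85
position: [0.5228, -0.1585, 0.103]
tcp_rot: [[-0.403, 0.915, -0.0], [0.915, 0.403, 0.0], [0.0, -0.0, -1.0]]
force: [-1.2, -0.6, -2.7]
width: 0.244
```

```bash
python3 avg.py
```

```text
t 27.85 foot-bore mm [  0.16  -0.24 -44.45] tilt 0.0005 F tool [-0.05 -1.34  2.74] F world [-1.21 -0.58 -2.74] tq [0.    0.06  0.016]
foot in ref x,y [np.float64(-0.2834203724796098), np.float64(0.05155031396925407)]
AVG F tool [ 0.14 -0.24  3.88] sd [0.65 0.39 0.25] tq tool [-0.011  0.007  0.012] sd [0.03  0.033 0.021] foot ref [np.float64(-0.42), np.float64(0.16)] z -44.27
```

Request:
apply_moves:
  moves:
    - [[0,0,0.03,0,0,0],[0,0,0.06,0,0,0],[0,0,0.06,0,0,0]]

```text
time: 28.45
position: [0.5229, -0.1585, 0.1025]
tcp_rot: [[-0.403, 0.915, -0.0], [0.915, 0.403, 0.0], [0.0, -0.0, -1.0]]
force: [-0.9, 0.8, -4.8]
width: 0.245
```

```bash
python3 avg.py
```

```text
t 28.45 foot-bore mm [  0.28  -0.29 -44.88] tilt 0.0001 F tool [ 1.11 -0.5   4.77] F world [-0.9   0.81 -4.77] tq [ 0.018  0.038 -0.005]
foot in ref x,y [np.float64(-0.38127761039911173), np.float64(0.1376483795089407)]
AVG F tool [ 0.06 -0.09  3.39] sd [0.27 0.33 0.36] tq tool [-0.008  0.003  0.008] sd [0.038 0.026 0.041] foot ref [np.float64(-0.43), np.float64(0.16)] z -44.85
```

Request:
apply_moves:
  moves:
    - [[0,0,0.02,0,0,0],[0,0,0.04,0,0,0],[0,0,0.04,0,0,0]]

```text
time: 29.05
position: [0.523, -0.1586, 0.1024]
tcp_rot: [[-0.403, 0.915, 0.0], [0.915, 0.403, -0.0], [-0.0, 0.0, -1.0]]
force: [-1.0, 1.1, 0.1]
width: 0.244
```

```bash
python3 avg.py
```

```text
t 29.05 foot-bore mm [  0.33  -0.36 -44.98] tilt 0.0002 F tool [ 1.44 -0.43 -0.14] F world [-0.98  1.14  0.14] tq [0.064 0.034 0.02 ]
foot in ref x,y [np.float64(-0.45649801301122095), np.float64(0.15471218184821586)]
AVG F tool [ 0.76 -0.67 -0.88] sd [0.25 0.41 1.01] tq tool [0.102 0.134 0.003] sd [0.042 0.031 0.019] foot ref [np.float64(-0.46), np.float64(0.19)] z -44.98
```

Request:
apply_moves:
  moves:
    - [[0,0,0.01,0,0,0],[0,0,0.02,0,0,0],[0,0,0.02,0,0,0]]

```text
time: 29.65
position: [0.523, -0.1586, 0.1024]
tcp_rot: [[-0.403, 0.915, 0.0], [0.915, 0.403, -0.0], [-0.0, 0.0, -1.0]]
force: [-1.9, 0.4, 5.6]
width: 0.246
```

```bash
python3 avg.py
```

```text
t 29.65 foot-bore mm [  0.37  -0.37 -45.  ] tilt 0.0003 F tool [ 1.16 -1.61 -5.61] F world [-1.94  0.42  5.61] tq [0.071 0.288 0.03 ]
foot in ref x,y [np.float64(-0.4893794045015661), np.float64(0.19065597792863143)]
AVG F tool [ 1.46 -1.57 -5.5 ] sd [0.65 0.51 0.4 ] tq tool [ 0.23   0.258 -0.004] sd [0.018 0.023 0.029] foot ref [np.float64(-0.48), np.float64(0.19)] z -45.01
```

The collar has seated: at 45.0 mm depth the vertical force swings from +3.6 N to -5.5 N, so about 9 N on the bush. I ease off slightly and release.

Request:
apply_moves:
  moves:
    - [[0,0,-0.02,0,0,0],[0,0,-0.03,0,0,0],[0,0,-0.03,0,0,0]]

```text
time: 30.25
position: [0.523, -0.1586, 0.1024]
tcp_rot: [[-0.403, 0.915, 0.0], [0.915, 0.403, -0.0], [-0.0, 0.0, -1.0]]
force: [-1.2, 0.5, 4.0]
width: 0.246
```

Request:
apply_moves:
  moves:
    - [[0,0,0,0,0,0],[0,0,0,0,0,0],[0,0,0,0,0,0],[0,0,0,0,0,0],[0,0,0,0,0,0],[0,0,0,0,0,0],[0,0,0,0,0,0]]
  fingers: 0.6

```text
time: 30.95
position: [0.523, -0.1586, 0.1023]
tcp_rot: [[-0.403, 0.915, 0.0], [0.915, 0.403, -0.0], [-0.0, 0.0, -1.0]]
force: [-0.5, -0.2, 0.1]
width: 0.597
```

```bash
python3 - <<'E'
exec(open("avg.py").read())
b=camera("wrist")[:,:,::-1]; cv2.imwrite("pics/r1.png",b)
E
```

```text
t 30.95 foot-bore mm [  0.35  -0.34 -45.14] tilt 0.0001 F tool [ 0.02 -0.54 -0.07] F world [-0.51 -0.2   0.07] tq [ 0.036 -0.037  0.02 ]
foot in ref x,y [np.float64(-0.45275330237021066), np.float64(0.17884868373231608)]
AVG F tool [0.31 0.34 0.  ] sd [0.26 0.29 0.42] tq tool [0.012 0.005 0.006] sd [0.046 0.027 0.022] foot ref [np.float64(-0.43), np.float64(0.17)] z -45.14
```

View pics/r1.png

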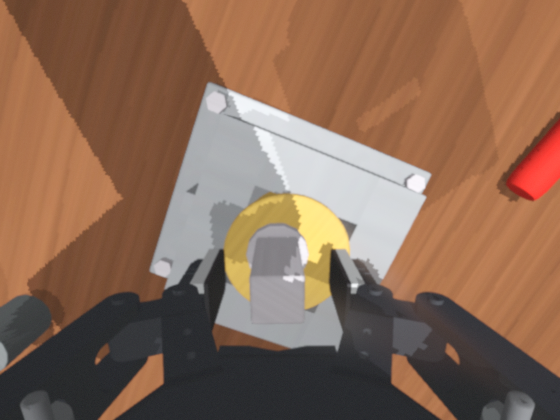

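The jaws are clear on both sides of the head, which is at (277,280), and the collar is down on the flange. I retract straight up.

Request:
apply_moves:
  moves:
    - [[0,0,-0.5,0,0,0],[0,0,-2,0,0,0],[0,0,-4,0,0,0],[0,0,-7,0,0,0],[0,0,-10,0,0,0],[0,0,-12,0,0,0],[0,0,-12.5,0,0,0],[0,0,-12.5,0,0,0],[0,0,-12.5,0,0,0]]

```text
time: 32.2
position: [0.5222, -0.1582, 0.2263]
tcp_rot: [[-0.403, 0.915, -0.002], [0.915, 0.403, 0.001], [0.002, -0.001, -1.0]]
force: [-0.1, -0.3, -0.1]
width: 0.599
```

```bash
python3 - <<'E'
exec(open("st.py").read())
A=[camera(n)[:,:,::-1] for n in("side","scene","wrist")]
for n,i in zip(("side","scene","wrist"),A): cv2.imwrite(f"pics/E_{n}.png",i)
cv2.imwrite("pics/E.png",np.hstack([cv2.resize(A[0][250:410,280:440],(400,400),interpolation=2),cv2.resize(A[1][100:260,150:310],(400,400),interpolation=2)]))
print('side check: predicted head top px', proj(camera_model("side"),[.5228,-.1599,.122])-[280,250])
E
```

```text
t 32.2 foot-bore mm [-0.56  0.13 78.87] tilt 0.0021 F tool [-0.2  -0.21  0.11] F world [-0.11 -0.26 -0.11] tq [-0.02   0.015  0.03 ]
foot in ref x,y [np.float64(0.34228831395786813), np.float64(-0.4576944788078702)]
side check: predicted head top px [90.0827 78.249 ]
```

View pics/E.png

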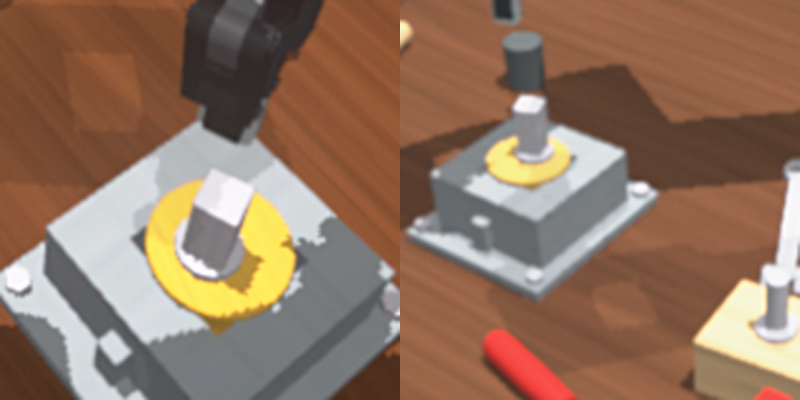

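View pics/E_scene.png

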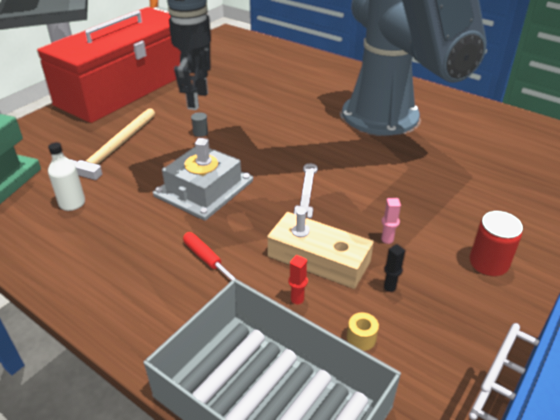

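The pin stands upright in the bush with its collar flat on the flange (side crop about (215,225)). The round pin is still in the stand at (301,221), and the gripper is clear. I hand in.

```bash
python3 -c "
from bench import *
print(finish_job())"
```

```text
the job is handed in; nothing more can be done
None
```

The square-headed pin is in the bush's off-centre bore with its collar on the flange, released and upright. I handed the job in at about 32 s of the 58 s allowed; no verdict is reported.

- **How it went in:** I gripped it by the flats at 90 N and tilted it 0.3 rad. I felt for the bore walls with forces of a few newtons, and the lower edge of the foot was in the bore by both position and feel. I then straightened it up and slid it down in the grip.
- **Seating:** The collar touched at a measured 45.0 mm depth with about 9 N on the bush, the highest contact force I read. Force was read only between moves, so a brief peak could have been missed.
- **Last checks:** The side and scene pictures show the pin upright with its collar on the flange, and the tool force near zero with the gripper about 12 cm clear. The round-headed pin is still in its hole and the look-alikes were not touched.
- **Disagreements:**
    - The side-to-side play I felt while tilted was wider than worked out (about ±1.55 mm against ±1.0 mm). It suggested the foot was about 0.8 mm higher than calculated, but the 45.0 mm seating depth showed the calculated height was right.
    - The first scene-camera fit of the flange was about 7 mm off in x and y from the side and wrist views. I did not use it.

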